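Unstack the parts trays into their holders at the figure assembly bench

ROBOT

A 7-joint arm with a two-finger parallel gripper is mounted at the origin on the work surface. World frame = base frame: x ahead of the robot, y to its left, z up, the work surface at z = 0. Lengths are in m, angles in degrees, forces in N, time in s.
With the tool pointing down it reaches from about 0.425 to 0.875 m from the base axis. Payload 4.7 kg.
Tool frame: the origin (TCP) lies on the mounting face of the last link; the fingertips stand 182 mm ahead of it and the grasp point (between the pads) lies 164 mm ahead of it; z points along the fingers, x is the direction in which the jaws open and shut, and the axes are right-handed (so a half turn about z gives the same grasp; the last joint's range is limited). The gripper opens to 87 mm and grips with 3 to 60 N. Pads are 19 mm wide; open, the fingers measure 117 mm over their backs; the gripper's body (75 mm by 190 mm) begins 51 mm behind the grasp point.
Start: joints at [-69.036, 18.392, -4.016, 83.108, 1.295, 78.541, -3.26], TCP at [0.224, 0.61, 0.405] pointing down, gripper open.
Joint ranges: [-163.93, 163.93], [-17.29, 119.83], [-79.2, 71.16], [3.27, 140.29], [-89.18, 269.18], [5.43, 117.66], [-154.24, 154.24]. Speed limits (degrees/s): [147.25, 147.25, 180, 180, 180, 180, 180].

INTERFACE

Orientations are given as [roll, pitch, yaw] about the fixed x, y, z axes, in that order (R = Rz(yaw) Ry(pitch) Rx(roll)).
In Python, from cell import status, cams, env, outline_of, landmark_of gives the robot as it stands. The module is installed in compiled form; this text tells all that it offers.
- The arm moves only by the tool jog_arm, never from a script. Its argument "rows" is a list of rows, each a list of 7 numbers: the closure, from 0 (fully open) to 1 (shut), then the shift along the tool's x, y, z in m, then the turn, a rotation vector about the tool's x, y, z in degrees. A call has 1 to 12 rows; each row shifts and turns the commanded pose from where the row before left it, along the tool's axes as they then stand; what a row does not reach is not made up. A row lasts 1/12 s, in which the tool goes at most 41.7 mm and 7.16 degrees, less where a joint would pass 70% of its speed; a pose out of reach is approached as far as the arm can. A call with a gripper value outside its range is refused whole. The fingers move at their own pace and stop on an object; "grip_force" is the grip in N (left out, the last holds). Time passes only in rows, so rows that do not move let the fingers close. It gives the time, the measured TCP pose, the force and the opening at its end, in the units of the state.
- status.get_obs(): the state, without advancing time (a new reading comes with each control period).
- cams.read_camera(name): name is "scene" or "top"; returns (picture, depth): 420x560x3 uint8, red, green, blue; 420x560 float32, m along the optical axis (not along the pixel's ray), 0 where there is no reading.
- cams.camera_params(name): a dict with "vfov" (degrees; the focal length in pixels is half the picture's height over the tangent of half this angle, whatever the lens; pixels are square), "cx", "cy" (the principal point, pixels), "eye" and "attitude" of the camera in the world. Camera axes: x right, y up, looking along -z (the intrinsics and any distortion apply to the point x, -y, -z); pixel columns grow to the right and rows downward; lengths in m; the calibration is good to about 2 mm. A picture is of the moment at which its call begins. camera_params takes no time and is no camera call.
- env.sign_off(): hands the job in, once; it reports no verdict.
Trained networks look in the newest picture that a camera, given by its name, has taken for a name from the list of things; names that differ only in an ending like _2 or _b are one class to them, and where a whole thing is asked for, a point or a joint stands for the part that bears it (a point fixed in the world has none). Each returns a list of dicts, best first, with "conf" (0 to 1); they miss things now and then, are a little off and sometimes report something else, mostly with a low value. They report only what shows in the picture. A call takes as long as a camera call.
- outline_of(camera, name): "pixels" (420x560 bool, what is visible of it) and "box" ([left, top, right, bottom] in pixels, round what is visible of it).
- landmark_of(camera, name): "position" ([row, column] in pixels: a listed point, or the origin of a listed thing).
The state is a dict: "time_s": time; "qpos": joint angles; "joint_velocities": joint speeds; "effort": joint torques, N m; "tool_pos": TCP position; "tool_rot": TCP orientation; "force": force on the tool from outside, world axes, zero at the start; "wrist_torque": the same for the moment, N m; "grip_width": finger opening in m.
Only numpy, scipy, OpenCV 4.12 (cv2) and the standard library are available. Lean on these libraries where they do the work, as an engineer would, in place of code of your own. Each camera call takes 0.05 s, during which the arm holds its last target. There are 200 camera calls.

TASK

The line feeder has left the four trays of figure parts stacked crosswise on the black carrier board: take the stack apart from the top and set each tray down, without dropping it, in the holder of its own colour, flat on the plate between the corner angles. Keep the trays level so that no parts spill, and leave the finished figure and the glue bottle standing where they are.

Things in the scene. Friction and masses are not known exactly. Their poses are not given: they have to be found in the camera images.
- tray_blue: loose blue open tray, 150 long (its x) x 46 wide (y) x 42 high, 0.2 kg, smooth sides, with doll-like heads (skin and brown balls) fixed below its rim. Origin: centre of its underside, z up. Starts in the lower layer of a stack: the blue and red trays side by side, 32 between them, on a fixed black board (150 x 150, 8 thick), the yellow and green trays lying across both
- tray_red: loose red open tray, 150 long (its x) x 46 wide (y) x 42 high, 0.2 kg, smooth sides, with pairs of boots with navy legs fixed below its rim. Origin: centre of its underside, z up. Starts in the lower layer of a stack: the blue and red trays side by side, 32 between them, on a fixed black board (150 x 150, 8 thick), the yellow and green trays lying across both
- tray_yellow: loose yellow open tray, 150 long (its x) x 46 wide (y) x 42 high, 0.2 kg, smooth sides, with navy torsos with a cream chest fixed below its rim. Origin: centre of its underside, z up. Starts in the upper layer of a stack: the yellow and green trays side by side, 32 between them, across the rims of the blue and red trays, its underside 50 above the bench
- tray_green: loose green open tray, 150 long (its x) x 46 wide (y) x 42 high, 0.2 kg, smooth sides, with small black round stands with a pin fixed below its rim. Origin: centre of its underside, z up. Starts in the upper layer of a stack: the yellow and green trays side by side, 32 between them, across the rims of the blue and red trays, its underside 50 above the bench
- holder_blue: fixed blue tray holder: plate 172 long (its x) x 68 wide (y) x 3 thick; four corner angles, 3 thick and 8 above the plate, enclose 166 x 62 for one tray, either way round; its long sides are open for 92 in the middle. White card with a head on it. Origin: centre of its underside on the bench, z up; the tray stands 3 above it
- holder_red: fixed red tray holder: plate 172 long (its x) x 68 wide (y) x 3 thick; four corner angles, 3 thick and 8 above the plate, enclose 166 x 62 for one tray, either way round; its long sides are open for 92 in the middle. White card with a pair of boots on it. Origin: centre of its underside on the bench, z up; the tray stands 3 above it
- holder_yellow: fixed yellow tray holder: plate 172 long (its x) x 68 wide (y) x 3 thick; four corner angles, 3 thick and 8 above the plate, enclose 166 x 62 for one tray, either way round; its long sides are open for 92 in the middle. White card with a torso on it. Origin: centre of its underside on the bench, z up; the tray stands 3 above it
- holder_green: fixed green tray holder: plate 172 long (its x) x 68 wide (y) x 3 thick; four corner angles, 3 thick and 8 above the plate, enclose 166 x 62 for one tray, either way round; its long sides are open for 92 in the middle. White card with a round black stand on it. Origin: centre of its underside on the bench, z up; the tray stands 3 above it
- figure: bystander: a finished toy figure, navy clothes and brown hair, standing loose on a round black stand, 46 across and 75 high. Origin: centre of the underside
- glue: bystander: a loose white glue bottle with a grey band and a pointed black nozzle, 36 across and 92 high. Origin: centre of the underside

How it is judged (in metres and radians):
At the end, for the whole second after the job is handed in: each tray stands at rest in the holder of its colour: within 13 mm of its centre, its length along the holder's within 0.15 rad (either way round), level within 0.05 rad and its underside no more than 2.5 mm above the holder's plate (horizontal distance between tray_blue and holder_blue below 0.013 m and angle between the x axis of tray_blue and the x axis of holder_blue, either way round below 0.15 rad and z of tray_blue in the frame of holder_blue below 0.0055 m and angle between each of tray_blue, tray_red, tray_yellow, tray_green's own z axis and vertical below 0.05 rad and linear speed of each of tray_blue, tray_red, tray_yellow, tray_green below 0.02 m/s and horizontal distance between tray_red and holder_red below 0.013 m and angle between the x axis of tray_red and the x axis of holder_red, either way round below 0.15 rad and z of tray_red in the frame of holder_red below 0.0055 m and horizontal distance between tray_yellow and holder_yellow below 0.013 m and angle between the x axis of tray_yellow and the x axis of holder_yellow, either way round below 0.15 rad and z of tray_yellow in the frame of holder_yellow below 0.0055 m and horizontal distance between tray_green and holder_green below 0.013 m and angle between the x axis of tray_green and the x axis of holder_green, either way round below 0.15 rad and z of tray_green in the frame of holder_green below 0.0055 m); the robot touches nothing.
It fails at once if a tray is tipped by more than 25 degrees, so that parts would spill (angle between any of tray_blue, tray_red, tray_yellow, tray_green's own z axis and vertical above 0.436 rad).
It fails at once if the finished figure is pushed more than 25 mm or knocked over (distance of figure from where it was at the start of the episode above 0.025 m or angle between figure's own z axis and vertical above 0.5 rad).
It fails at once if the glue bottle is pushed more than 25 mm or knocked over (distance of glue from where it was at the start of the episode above 0.025 m or angle between glue's own z axis and vertical above 0.5 rad).
It fails at once if a lower tray is shifted more than 30 mm while the yellow or the green tray has not yet been taken off the stack (distance of any of tray_blue, tray_red from where it was at the start of the episode above 0.03 m and distance of any of tray_yellow, tray_green from where it was at the start of the episode below 0.05 m).
It fails at once if a tray is dropped into its holder from more than 25 mm ((horizontal distance between tray_blue and holder_blue below 0.05 m and z of tray_blue in the frame of holder_blue above 0.028 m and contact force between the fingers and tray_blue below 0.05 N) or (horizontal distance between tray_red and holder_red below 0.05 m and z of tray_red in the frame of holder_red above 0.028 m and contact force between the fingers and tray_red below 0.05 N) or (horizontal distance between tray_yellow and holder_yellow below 0.05 m and z of tray_yellow in the frame of holder_yellow above 0.028 m and contact force between the fingers and tray_yellow below 0.05 N) or (horizontal distance between tray_green and holder_green below 0.05 m and z of tray_green in the frame of holder_green above 0.028 m and contact force between the fingers and tray_green below 0.05 N)).
It also fails if it takes over 112 s, if anything falls off the work surface, if the arm or the gripper's body presses on something with over 40 N, if the wrist force passes 120 N, or if a joint passes its speed limit or range.

## Working session

There is one attempt and no reset: what is moved stays moved. The work goes in short steps, Python scripts to look and compute and a tool call to move; the robot and the scene stay as the last step left them, time stands still between calls to the robot, and variables do not carry over. Pictures are saved under pics/ and viewed, about 12 in all and at most 16, crops included, and the job is handed in when it is done.

Besides the shell and the picture viewer there is one more tool, called after "Request:" by a JSON object that holds its "op" and its "data", one argument or row to a line. jog_arm: Moves the arm, as the interface text tells. Its arguments: {"type":"object","properties":{"rows":{"type":"array"},"grip_force":{"type":"number"}},"required":["rows"]}

```bash
mkdir -p pics
python3 - <<'E'
from cell import status,cams
import cv2,numpy as np
o=status.get_obs();print({k:np.round(v,3) for k,v in o.items()})
for n in("scene","top"):
    p,d=cams.read_camera(n);cv2.imwrite(f"pics/{n}0.png",p[:,:,::-1]);print(cams.camera_params(n))
E
```

```text
{'time_s': np.float64(0.0), 'qpos': array([-69.035,  18.44 ,  -4.017,  83.174,   1.296,  78.541,  -3.26 ]), 'joint_velocities': array([ 0.001, -0.017, -0.013,  0.082,  0.045,  0.112,  0.016]), 'effort': array([-2.0000e-03, -4.9128e+01, -4.0500e-01, -3.1254e+01, -6.4000e-02,
        4.3000e-02,  0.0000e+00]), 'tool_pos': array([0.224, 0.61 , 0.404]), 'tool_rot': array([1.79994e+02, 1.10000e-01, 6.98460e+01]), 'force': array([-0.186, -0.556,  0.23 ]), 'wrist_torque': array([ 0.001,  0.029, -0.04 ]), 'grip_width': np.float64(0.087)}
{'vfov': 45.203897471075955, 'cx': 286.49444435181215, 'cy': 207.37193620729684, 'eye': array([1.07531478, 0.53071397, 0.91868805]), 'attitude': array([ 41.15103291,  -0.71224487, 136.65866196])}
{'vfov': 50.31465452536356, 'cx': 278.9776440093672, 'cy': 206.3344783161723, 'eye': array([ 0.26288515, -0.00616695,  1.32776708]), 'attitude': array([ 13.38942776,   0.10135338, -88.43241114])}
```

View pics/top0.png

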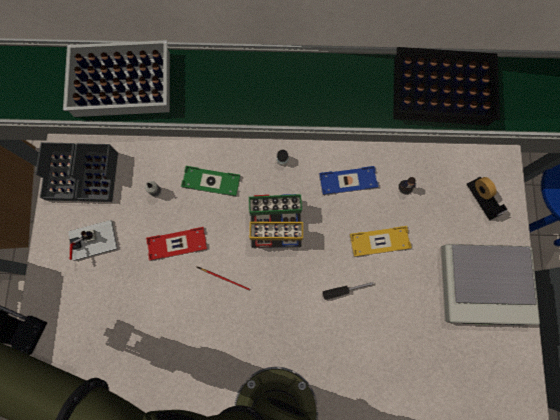

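View pics/scene0.png

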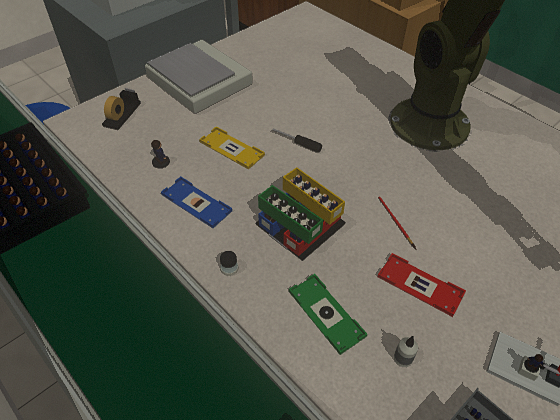

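The top view has x pointing up and y pointing left. The stack is near (276,221), with green at the far side, yellow nearer, and red (left) and blue (right) underneath. Holders: green (212,181), blue (348,180), red (177,243), yellow (381,241). The glue is at (152,188) and the figure at (407,186). An unlisted jar stands at (282,157).

```bash
cat > h.py <<'E'
from cell import status,cams,outline_of,landmark_of
import numpy as np,cv2
from scipy.spatial.transform import Rotation as R
def ray(cam,uv,z):
    p=cams.camera_params(cam);f=210/np.tan(np.radians(p["vfov"]/2));uv=np.asarray(uv,float)
    d=np.c_[(uv[:,0]-p["cx"])/f,-(uv[:,1]-p["cy"])/f,-np.ones(len(uv))]
    d=R.from_euler("xyz",p["attitude"],degrees=True).apply(d);e=p["eye"]
    return e+d*((z-e[2])/d[:,2])[:,None]
def deproj(cam,uv,dep):
    p=cams.camera_params(cam);f=210/np.tan(np.radians(p["vfov"]/2));uv=np.asarray(uv,float)
    d=np.c_[(uv[:,0]-p["cx"])/f,-(uv[:,1]-p["cy"])/f,-np.ones(len(uv))]*dep[:,None]
    return R.from_euler("xyz",p["attitude"],degrees=True).apply(d)+p["eye"]
def rect(xy):
    (c,(w,h),a)=cv2.minAreaRect(np.float32(xy*1000))
    if w<h: a+=90;w,h=h,w
    return np.round([*c,w,h,(a+90)%180-90],1)
def measure(cam,name,dep,zlo,zhi,verbose=True):
    o=outline_of(cam,name)
    if not o: print(cam,name,"none");return
    m=o[0]["pixels"];v,u=np.nonzero(m);P=deproj(cam,np.c_[u,v],dep[v,u])
    k=(P[:,2]>zlo)&(P[:,2]<zhi)
    # rectangle on mid plane of the band via known height rays too
    print(cam,name,round(o[0]["conf"],2),"n",len(u),k.sum(),"z%",np.round(np.percentile(P[:,2],[5,50,95])*1000),"rect",rect(P[k,:2]) if k.sum()>4 else None)
def goto(x,y,z,yaw):
    "world TCP target -> tool shift, in the tool's present axes, and turn about tool z"
    o=status.get_obs();r=R.from_euler("xyz",o["tool_rot"],degrees=True)
    d=r.inv().apply(np.array([x,y,z])-o["tool_pos"])
    t=r.inv()*R.from_euler("xyz",[180,0,yaw],degrees=True)
    print("shift",np.round(d,4),"turn",np.round(t.as_rotvec(degrees=True),2),"t",o["time_s"],"pos",np.round(o["tool_pos"],4),"rot",np.round(o["tool_rot"],2),"w",round(o["grip_width"],4),"F",np.round(o["force"],1))
E
python3 - <<'E'
from h import *
for cam in("top","scene"):
    p,d=cams.read_camera(cam)
    for c in("blue","red","yellow","green"):
        measure(cam,"holder_"+c,d,-.006,.018)
    for c in("yellow","green"): measure(cam,"tray_"+c,d,.084,.1)
    for c in("blue","red"): measure(cam,"tray_"+c,d,.0,.058)
    for c in("figure","glue"): measure(cam,c,d,.01,.1)
E
```

```text
top holder_blue 0.6 n 1196 1187 z% [-1.  4. 11.] rect [ 668.2 -204.5  173.    73.2  -80.9]
top holder_red 0.71 n 1348 1344 z% [-1.  4. 11.] rect [456.4 309.5 173.2  71.3 -78.1]
top holder_yellow 0.86 n 1298 1293 z% [-1.  4. 10.] rect [ 480.5 -300.4  177.4   69.3  -79.8]
top holder_green 0.57 n 1160 1156 z% [-1.  4. 10.] rect [653.8 218.8 172.1  70.5  81.9]
top tray_yellow 0.9 n 1005 278 z% [61. 71. 94.] rect [488.9  12.1 149.6  46.9 -88.9]
top tray_green 0.76 n 991 222 z% [62. 77. 94.] rect [566.   17.6 150.   48.3 -85.6]
top tray_blue 0.54 n 215 214 z% [20. 32. 52.] rect [502.6 -26.2  97.5  44.2   3.3]
top tray_red 0.73 n 202 195 z% [21. 31. 53.] rect [498.2  52.3  94.9  43.2   4.9]
top figure 0.77 n 211 150 z% [ 3. 31. 75.] rect [ 644.9 -376.8   38.4   35.8   58.9]
top glue 0.55 n 173 170 z% [18. 57. 76.] rect [614.8 385.5  34.7  34.2   5.1]
scene holder_blue 0.59 n 1627 1620 z% [ 1.  4. 11.] rect [ 669.1 -206.3  179.7   72.   -80.9]
scene holder_red 0.74 n 2398 2390 z% [ 0.  3. 10.] rect [456.  308.8 173.   77.5 -77.5]
scene holder_yellow 0.74 n 1315 1308 z% [ 0.  4. 12.] rect [ 476.5 -304.4  189.6   86.4  -80.9]
scene holder_green 0.65 n 2583 2573 z% [ 1.  4. 10.] rect [653.3 219.7 174.1  74.9  83. ]
scene tray_yellow 0.98 n 1683 506 z% [57. 79. 93.] rect [491.4  12.6 151.6  49.8 -89.3]
scene tray_green 0.93 n 1924 512 z% [54. 78. 93.] rect [567.5  17.8 151.3  49.2 -85.8]
scene tray_blue 0.79 n 368 363 z% [ 8. 34. 51.] rect [594.2 -33.2  76.   32.6 -82.3]
scene tray_red 0.88 n 512 509 z% [10. 29. 51.] rect [530.8  63.6 151.6  47.3  -4.2]
scene figure 0.57 n 337 221 z% [ 2. 25. 73.] rect [ 655.2 -373.1   34.3   31.3  -46.9]
scene glue 0.75 n 522 483 z% [ 9. 54. 80.] rect [618.6 387.8  35.5  34.3   9. ]
```

Both cameras agree on the trays. I'll take yellow first, with its jaws along world x. First I turn the tool to yaw 0.9°, then travel.

Request:
{"op": "jog_arm", "data": {
  "rows": [
    [0.27,0,0,0,0,0,6.9],
    [0.27,0,0,0,0,0,6.9],
    [0.27,0,0,0,0,0,6.9],
    [0.27,0,0,0,0,0,6.9],
    [0.27,0,0,0,0,0,6.9],
    [0.27,0,0,0,0,0,6.9],
    [0.27,0,0,0,0,0,6.9],
    [0.27,0,0,0,0,0,6.9],
    [0.27,0,0,0,0,0,6.9],
    [0.27,0,0,0,0,0,6.8]
  ],
  "grip_force": 25
}}

```text
time_s: 2.03
tool_pos: [0.2239, 0.6102, 0.4048]
tool_rot: [-180.0, -0.0, 0.6]
force: [-0.3, 0.5, -0.4]
grip_width: 0.0637
```

Request:
{"op": "jog_arm", "data": {
  "rows": [
    [0.27,0.014,0.033,0,0,0,0],
    [0.27,0.014,0.033,0,0,0,0],
    [0.27,0.014,0.033,0,0,0,0],
    [0.27,0.014,0.033,0,0,0,0],
    [0.27,0.014,0.033,0,0,0,0],
    [0.27,0.014,0.033,0,0,0,0],
    [0.27,0.014,0.033,0,0,0,0],
    [0.27,0.014,0.033,0,0,0,0],
    [0.27,0.014,0.033,0,0,0,0],
    [0.27,0.014,0.033,0,0,0,0],
    [0.27,0.014,0.033,0,0,0,0],
    [0.27,0.014,0.033,0,0,0,0]
  ]
}}

```text
time_s: 3.03
tool_pos: [0.3989, 0.2152, 0.4051]
tool_rot: [-179.9, -0.0, 0.9]
force: [0.9, 0.7, -0.5]
grip_width: 0.0639
```

Request:
{"op": "jog_arm", "data": {
  "rows": [
    [0.27,0.014,0.033,0,0,0,0],
    [0.27,0.014,0.033,0,0,0,0],
    [0.27,0.014,0.033,0,0,0,0],
    [0.27,0.014,0.033,0,0,0,0],
    [0.27,0.014,0.033,0,0,0,0],
    [0.27,0.014,0.033,0,0,0,0],
    [0.27,0,0,0,0,0,0],
    [0.27,0,0,0,0,0,0]
  ]
}}

```text
time_s: 3.7
tool_pos: [0.4861, 0.0182, 0.405]
tool_rot: [-180.0, -0.0, 0.6]
force: [-0.6, 1.1, 0.8]
grip_width: 0.0638
```

```bash
python3 -c "
from h import *
goto(.490,.0123,.239,0.9)"
```

```text
shift [0.0037 0.006  0.166 ] turn [-0.01 -0.03 -0.25] t 3.7 pos [0.4861 0.0182 0.405 ] rot [-1.7999e+02 -3.0000e-02  6.5000e-01] w 0.0638 F [-0.6  1.1  0.8]
```

Request:
{"op": "jog_arm", "data": {
  "rows": [
    [0.27,0.0037,0.006,0.02,0,0,0],
    [0.27,0,0,0.02,0,0,0],
    [0.27,0,0,0.02,0,0,0],
    [0.27,0,0,0.02,0,0,0],
    [0.27,0,0,0.02,0,0,0],
    [0.27,0,0,0.02,0,0,0],
    [0.27,0,0,0.02,0,0,0],
    [0.27,0,0,0.016,0,0,0],
    [0.27,0,0,0.01,0,0,0],
    [0.27,0,0,0,0,0,0]
  ]
}}

```text
time_s: 4.53
tool_pos: [0.4883, 0.0158, 0.2368]
tool_rot: [180.0, 0.2, 1.1]
force: [-0.5, 0.0, -0.5]
grip_width: 0.0633
```

Request:
{"op": "jog_arm", "data": {
  "rows": [
    [0.35,0,0,0,0,0,0],
    [0.42,0,0,0,0,0,0],
    [0.46,0,0,0,0,0,0],
    [0.5,0,0,0,0,0,0],
    [0.6,0,0,0,0,0,0],
    [0.7,0,0,0,0,0,0],
    [0.7,0,0,0,0,0,0],
    [0.7,0,0,0,0,0,0]
  ]
}}

```text
time_s: 5.2
tool_pos: [0.49, 0.0146, 0.2396]
tool_rot: [-180.0, -0.1, 0.9]
force: [-0.7, 0.5, 6.2]
grip_width: 0.0457
```

```bash
python3 -c "
from h import *
goto(.490,.0123,.335,0.9)
p,d=cams.read_camera('scene');cv2.imwrite('pics/s1.png',p[100:300,180:430,::-1].repeat(3,0).repeat(3,1))"
```

```text
shift [ 0.0001  0.0022 -0.0954] turn [-0.05 -0.06  0.05] t 5.2 pos [0.49   0.0146 0.2396] rot [-1.7995e+02 -6.0000e-02  9.5000e-01] w 0.0457 F [-0.7  0.5  6.2]
```

View pics/s1.png

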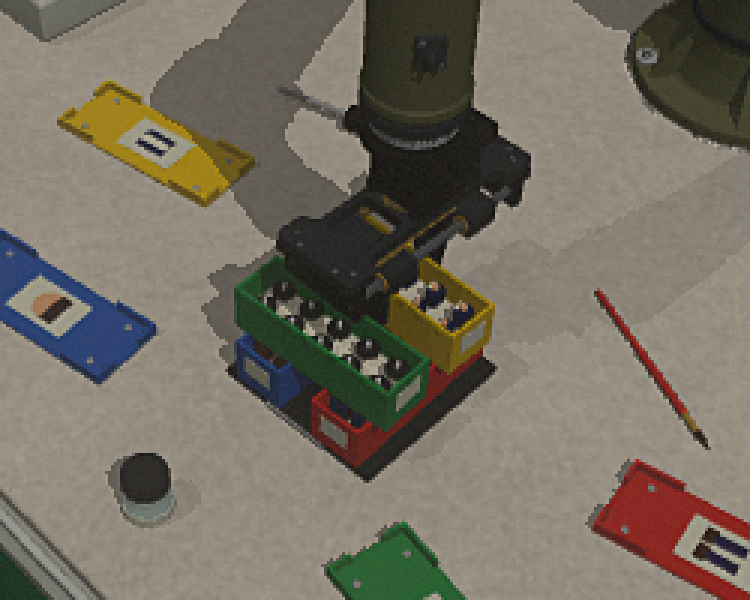

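The grip is on yellow at 45.7 mm and the stack is undisturbed. Next I lift it and carry it towards the yellow holder.

Request:
{"op": "jog_arm", "data": {
  "rows": [
    [0.7,0,0,-0.004,0,0,0],
    [0.7,0,0,-0.01,0,0,0],
    [0.7,0,0,-0.02,0,0,0],
    [0.7,0,0,-0.02,0,0,0],
    [0.7,0,0,-0.02,0,0,0],
    [0.7,0,0,-0.02,0,0,0],
    [0.7,0,0,-0.01,0,0,0],
    [0.7,0,0,0,0,0,0]
  ]
}}

```text
time_s: 5.92
tool_pos: [0.4903, 0.0143, 0.3452]
tool_rot: [-179.9, -0.3, 0.9]
force: [-0.0, 0.4, -2.8]
grip_width: 0.046
```

Request:
{"op": "jog_arm", "data": {
  "rows": [
    [0.7,-0.001,0.015,0,0,0,0],
    [0.7,-0.001,0.028,0,0,0,0],
    [0.7,-0.0015,0.03,0,0,0,0],
    [0.7,-0.0015,0.03,0,0,0,0],
    [0.7,-0.0015,0.03,0,0,0,0],
    [0.7,-0.0015,0.03,0,0,0,0],
    [0.7,-0.0015,0.03,0,0,0,0],
    [0.7,-0.0015,0.03,0,0,0,0],
    [0.7,-0.0015,0.03,0,0,0,0],
    [0.7,-0.0015,0.028,0,0,0,0],
    [0.7,-0.001,0.02,0,0,0,0],
    [0.7,-0.001,0.013,0,0,0,0]
  ]
}}

```text
time_s: 6.92
tool_pos: [0.4775, -0.3022, 0.3414]
tool_rot: [179.9, 0.1, 0.8]
force: [0.4, -0.3, -1.8]
grip_width: 0.0459
```

Request:
{"op": "jog_arm", "data": {
  "rows": [
    [0.7,0,0,0,0,0,-3.1],
    [0.7,0,0,0,0,0,-3],
    [0.7,0,0,0,0,0,-3],
    [0.7,0,0,0,0,0,0],
    [0.7,0,0,0,0,0,0]
  ]
}}

```text
time_s: 7.33
tool_pos: [0.4784, -0.2995, 0.3416]
tool_rot: [-180.0, 0.1, 10.0]
force: [0.1, 0.1, -2.9]
grip_width: 0.0455
```

Run:
```python
from h import *
goto(.479,-.2998,.192,10)
for c in("top","scene"):
    p,d=cams.read_camera(c)
    measure(c,'tray_yellow',d,.09,.25)
    measure(c,'holder_yellow',d,-.006,.018)
    measure(c,'tray_green',d,.084,.1)
```

```text
shift [0.0008 0.0005 0.1496] turn [-0.05  0.09 -0.05] t 7.3333 pos [ 0.4784 -0.2995  0.3416] rot [-1.7995e+02  9.0000e-02  9.9500e+00] w 0.0455 F [ 0.1  0.1 -2.9]
top tray_yellow 0.73 n 326 322 z% [164. 178. 195.] rect [ 470.  -255.8   60.6   44.   -78.7]
top holder_yellow 0.97 n 379 377 z% [-1.  4. 12.] rect [ 471.4 -241.4   70.7   59.8    9.8]
top tray_green 0.58 n 1021 228 z% [57. 77. 93.] rect [566.3  17.6 150.1  48.4 -85.8]
scene tray_yellow 0.69 n 927 895 z% [155. 180. 196.] rect [ 488.7 -284.5  131.8  129.7   60.9]
scene holder_yellow 0.9 n 1186 1182 z% [ 1.  4. 11.] rect [ 481.2 -297.4  173.3   72.8  -80.1]
scene tray_green 0.98 n 1887 506 z% [55. 78. 93.] rect [567.8  16.4 153.8  49.6 -85.7]
```

Request:
{"op": "jog_arm", "data": {
  "rows": [
    [0.7,0.0024,-0.0023,0.01,0,0,0],
    [0.7,0,0,0.02,0,0,0],
    [0.7,0,0,0.02,0,0,0],
    [0.7,0,0,0.02,0,0,0],
    [0.7,0,0,0.02,0,0,0],
    [0.7,0,0,0.02,0,0,0],
    [0.7,0,0,0.015,0,0,0],
    [0.7,0,0,0.008,0,0,0],
    [0.7,0,0,0.005,0,0,0],
    [0.7,0,0,0.005,0,0,0],
    [0.7,0,0,0.003,0,0,0],
    [0.7,0,0,0,0,0,0]
  ]
}}

```text
time_s: 8.73
tool_pos: [0.4808, -0.297, 0.1967]
tool_rot: [180.0, -0.0, 10.0]
force: [-0.2, -0.0, -3.1]
grip_width: 0.0462
```

Run:
```python
from h import *
goto(.4804,-.2968,.1926,10)
p,d=cams.read_camera("scene");cv2.imwrite('pics/s2.png',p[80:230,130:330,::-1].repeat(3,0).repeat(3,1))
```

```text
shift [-0.0004 -0.0003  0.0041] turn [ 0.   -0.02  0.05] t 8.7333 pos [ 0.4808 -0.297   0.1967] rot [ 1.800e+02 -2.000e-02  1.005e+01] w 0.0462 F [-0.2 -0.  -3.1]
```

View pics/s2.png

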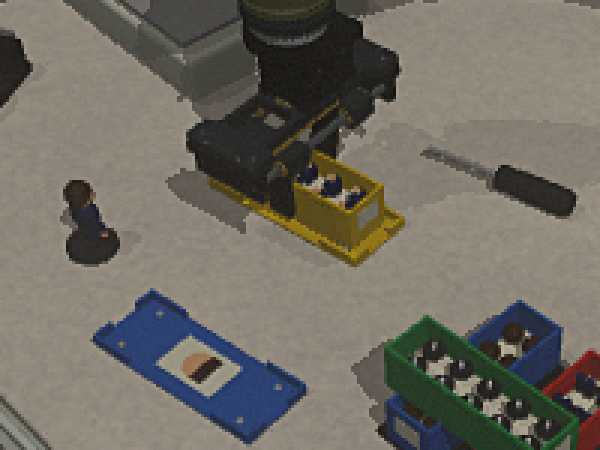

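The yellow tray hovers about 4 mm above its plate, between the angles. I'll lower it, release and rise.

Request:
{"op": "jog_arm", "data": {
  "rows": [
    [0.7,0,0,0.002,0,0,0],
    [0.7,0,0,0.002,0,0,0],
    [0.7,0,0,0.001,0,0,0],
    [0.7,0,0,0,0,0,0],
    [0.7,0,0,0,0,0,0]
  ]
}}

```text
time_s: 9.2
tool_pos: [0.481, -0.2973, 0.1927]
tool_rot: [-180.0, -0.1, 10.0]
force: [-2.5, 1.7, 6.5]
grip_width: 0.0459
```

Request:
{"op": "jog_arm", "data": {
  "rows": [
    [0.4,0,0,0,0,0,0],
    [0.27,0,0,0,0,0,0],
    [0.27,0,0,0,0,0,0],
    [0.27,0,0,-0.005,0,0,0],
    [0.27,0,0,-0.02,0,0,0],
    [0.27,0,0,-0.03,0,0,0],
    [0.27,0,0,-0.035,0,0,0],
    [0.27,0,0,-0.035,0,0,0],
    [0.27,0,0,-0.02,0,0,0],
    [0.27,0,0,0,0,0,0]
  ]
}}

```text
time_s: 10.03
tool_pos: [0.4818, -0.2986, 0.342]
tool_rot: [179.8, -0.5, 10.0]
force: [0.1, -0.3, 0.7]
grip_width: 0.0635
```

Run:
```python
from h import *
goto(.567,.0173,.34,4.3)
```

```text
shift [ 0.1389 -0.2963  0.0018] turn [ 0.22 -0.46  5.72] t 10.0333 pos [ 0.4818 -0.2986  0.342 ] rot [179.76  -0.45  10.02] w 0.0635 F [ 0.1 -0.3  0.7]
```

Request:
{"op": "jog_arm", "data": {
  "rows": [
    [0.27,0.014,-0.0296,0,0,0,0],
    [0.27,0.014,-0.0296,0,0,0,0],
    [0.27,0.014,-0.0296,0,0,0,0],
    [0.27,0.014,-0.0296,0,0,0,0],
    [0.27,0.014,-0.0296,0,0,0,0],
    [0.27,0.014,-0.0296,0,0,0,0],
    [0.27,0.014,-0.0296,0,0,0,0],
    [0.27,0.014,-0.0296,0,0,0,0],
    [0.27,0.014,-0.0296,0,0,0,0],
    [0.27,0.014,-0.0296,0,0,0,0],
    [0.27,0,0,0,0,0,5.7],
    [0.27,0,0,0,0,0,0]
  ]
}}

```text
time_s: 11.03
tool_pos: [0.567, 0.0217, 0.3358]
tool_rot: [180.0, 0.1, 4.5]
force: [0.6, -1.8, 0.3]
grip_width: 0.0636
```

Request:
{"op": "jog_arm", "data": {
  "rows": [
    [0.27,0,0,0,0,0,0],
    [0.27,0,0,0,0,0,0]
  ]
}}

```text
time_s: 11.2
tool_pos: [0.5666, 0.0174, 0.3365]
tool_rot: [180.0, 0.0, 4.3]
force: [-0.6, 0.1, 0.6]
grip_width: 0.0634
```

Run:
```python
from h import *
p,d=cams.read_camera("scene");measure("scene","tray_green",d,.084,.1);measure("scene","tray_yellow",d,.038,.05)
p,d=cams.read_camera("top");measure("top","tray_yellow",d,.038,.05)
goto(.567,.0173,.239,4.3)
```

```text
scene tray_green 0.66 n 1691 426 z% [57. 78. 93.] rect [567.   17.8 152.5  49.8 -85.8]
scene tray_yellow 0.96 n 1306 368 z% [ 7. 32. 46.] rect [ 482.8 -298.3  153.4   51.2  -80.4]
top tray_yellow 0.94 n 882 208 z% [16. 28. 47.] rect [ 481.1 -298.6  150.4   46.9  -79.7]
shift [0.0001 0.0006 0.0978] turn [-0.01 -0.01 -0.01] t 11.45 pos [0.5668 0.0179 0.3368] rot [-1.7999e+02 -1.0000e-02  4.2900e+00] w 0.0636 F [0.3 0.3 0.5]
```

Yellow is seated: centre (481,-298), rim z about 46 mm. The arm is above green, so I descend and grip.

Request:
{"op": "jog_arm", "data": {
  "rows": [
    [0.27,0,0,0.02,0,0,0],
    [0.27,0,0,0.02,0,0,0],
    [0.27,0,0,0.02,0,0,0],
    [0.27,0,0,0.018,0,0,0],
    [0.27,0,0,0.012,0,0,0],
    [0.27,0,0,0.008,0,0,0],
    [0.27,0,0,0,0,0,0]
  ]
}}

```text
time_s: 12.03
tool_pos: [0.5663, 0.0187, 0.2373]
tool_rot: [180.0, 0.1, 4.3]
force: [-1.1, 0.1, 0.4]
grip_width: 0.0637
```

Request:
{"op": "jog_arm", "data": {
  "rows": [
    [0.35,0,0,0,0,0,0],
    [0.42,0,0,0,0,0,0],
    [0.46,0,0,0,0,0,0],
    [0.5,0,0,0,0,0,0],
    [0.6,0,0,0,0,0,0],
    [0.7,0,0,0,0,0,0],
    [0.7,0,0,0,0,0,0],
    [0.7,0,0,0,0,0,0]
  ]
}}

```text
time_s: 12.7
tool_pos: [0.567, 0.0188, 0.2395]
tool_rot: [-180.0, -0.0, 4.3]
force: [-2.7, 0.1, 6.0]
grip_width: 0.0458
```

Request:
{"op": "jog_arm", "data": {
  "rows": [
    [0.7,0,0,-0.004,0,0,0],
    [0.7,0,0,-0.01,0,0,0],
    [0.7,0,0,-0.02,0,0,0],
    [0.7,0,0,-0.02,0,0,0],
    [0.7,0,0,-0.02,0,0,0],
    [0.7,0,0,-0.02,0,0,0],
    [0.7,0,0,-0.01,0,0,0],
    [0.7,0,0,0,0,0,0],
    [0.7,0,0,0,0,0,0]
  ]
}}

```text
time_s: 13.45
tool_pos: [0.5668, 0.0189, 0.3427]
tool_rot: [-180.0, -0.0, 4.4]
force: [0.2, 0.4, -3.7]
grip_width: 0.0456
```

Run:
```python
from h import *
p,d=cams.read_camera("top")
for c in("blue","red"): measure("top","tray_"+c,d,.044,.056)
p,d=cams.read_camera("scene")
for c in("blue","red"): measure("scene","tray_"+c,d,.044,.056)
goto(.6535,.2193,.334,-7.5)
```

```text
top tray_blue 0.56 n 418 84 z% [21. 37. 51.] rect [512.4 -39.4 119.5  36.9  -7.8]
top tray_red none
scene tray_blue 0.76 n 1017 217 z% [13. 37. 51.] rect [564.7 -22.9  85.7  48.3   2.6]
scene tray_red 0.96 n 1613 323 z% [14. 34. 51.] rect [527.5  53.2 153.6  49.8   4.9]
shift [ 0.1018 -0.1933  0.0075] turn [ 0.04  0.1  11.84] t 13.75 pos [0.5666 0.0189 0.3417] rot [1.7997e+02 1.0000e-01 4.3400e+00] w 0.046 F [ 0.2 -0.3 -2.4]
```

Request:
{"op": "jog_arm", "data": {
  "rows": [
    [0.7,0.006,-0.0115,0,0,0,0],
    [0.7,0.012,-0.023,0,0,0,0],
    [0.7,0.015,-0.0285,0,0,0,0],
    [0.7,0.015,-0.0285,0,0,0,0],
    [0.7,0.015,-0.0285,0,0,0,0],
    [0.7,0.015,-0.0285,0,0,0,0],
    [0.7,0.014,-0.027,0,0,0,0],
    [0.7,0.01,-0.0185,0,0,0,0],
    [0.7,0,0,0,0,0,4],
    [0.7,0,0,0,0,0,4],
    [0.7,0,0,0,0,0,3.8],
    [0.7,0,0,0,0,0,0]
  ]
}}

```text
time_s: 14.75
tool_pos: [0.6539, 0.2217, 0.3417]
tool_rot: [180.0, 0.0, -7.5]
force: [-0.8, 0.2, -2.4]
grip_width: 0.0458
```

Request:
{"op": "jog_arm", "data": {
  "rows": [
    [0.7,0,0,0,0,0,0],
    [0.7,0,0,0,0,0,0]
  ]
}}

```text
time_s: 14.92
tool_pos: [0.6539, 0.2207, 0.3423]
tool_rot: [-180.0, 0.0, -7.3]
force: [-0.2, 0.1, -3.1]
grip_width: 0.0461
```

Run:
```python
from h import *
for c in ("top","scene"):
    p,d=cams.read_camera(c)
    for n in("blue","red"): measure(c,"tray_"+n,d,.044,.056)
    measure(c,"holder_green",d,-.006,.018)
goto(.6537,.2205,.1926,-7.5)
```

```text
top tray_blue 0.87 n 867 209 z% [19. 37. 52.] rect [530.  -24.5 152.5  46.8   3.1]
top tray_red 0.81 n 755 128 z% [21. 28. 51.] rect [526.   53.5 149.7  45.6   4. ]
top holder_green 0.9 n 657 646 z% [-1.  4. 11.] rect [648.1 187.4 108.5  70.9  80.5]
scene tray_blue 0.64 n 1618 407 z% [13. 38. 51.] rect [530.8 -24.8 153.5  50.2   2.4]
scene tray_red 0.62 n 512 118 z% [23. 37. 51.] rect [548.6  41.7 109.8  20.7   3.4]
scene holder_green 0.58 n 2607 2596 z% [ 1.  4. 10.] rect [651.6 218.4 174.6  75.9  81.7]
shift [-0.0003 -0.0005  0.1503] turn [-0.02 -0.01  0.05] t 15.3167 pos [0.6539 0.2199 0.3429] rot [-1.7998e+02 -1.0000e-02 -7.4500e+00] w 0.046 F [-0.5  0.3 -2.8]
```

Request:
{"op": "jog_arm", "data": {
  "rows": [
    [0.7,-0.001,0,0.01,0,0,0],
    [0.7,0,0,0.02,0,0,0],
    [0.7,0,0,0.02,0,0,0],
    [0.7,0,0,0.02,0,0,0],
    [0.7,0,0,0.02,0,0,0],
    [0.7,0,0,0.02,0,0,0],
    [0.7,0,0,0.015,0,0,0],
    [0.7,0,0,0.008,0,0,0],
    [0.7,0,0,0.005,0,0,0],
    [0.7,0,0,0.005,0,0,0],
    [0.7,0,0,0.002,0,0,0],
    [0.7,0,0,0,0,0,0]
  ]
}}

```text
time_s: 16.32
tool_pos: [0.6532, 0.2202, 0.1981]
tool_rot: [-180.0, -0.0, -7.5]
force: [-0.6, 0.3, -2.8]
grip_width: 0.0461
```

Request:
{"op": "jog_arm", "data": {
  "rows": [
    [0.7,0,0,0.002,0,0,0],
    [0.7,0,0,0.002,0,0,0],
    [0.7,0,0,0.001,0,0,0],
    [0.7,0,0,0,0,0,0],
    [0.7,0,0,0,0,0,0]
  ]
}}

```text
time_s: 16.73
tool_pos: [0.653, 0.2202, 0.1929]
tool_rot: [-180.0, -0.0, -7.5]
force: [-0.1, -0.4, -1.9]
grip_width: 0.0461
```

Run:
```python
from h import *
goto(.653,.2205,.1926,-7.5)
p,d=cams.read_camera("scene");cv2.imwrite('pics/s3.png',p[220:420,230:480,::-1].repeat(3,0).repeat(3,1))
```

```text
shift [-0.     -0.0003  0.0003] turn [-0.01 -0.01  0.04] t 16.7333 pos [0.653  0.2202 0.1929] rot [-1.7999e+02 -1.0000e-02 -7.4600e+00] w 0.0461 F [-0.1 -0.4 -1.9]
```

View pics/s3.png

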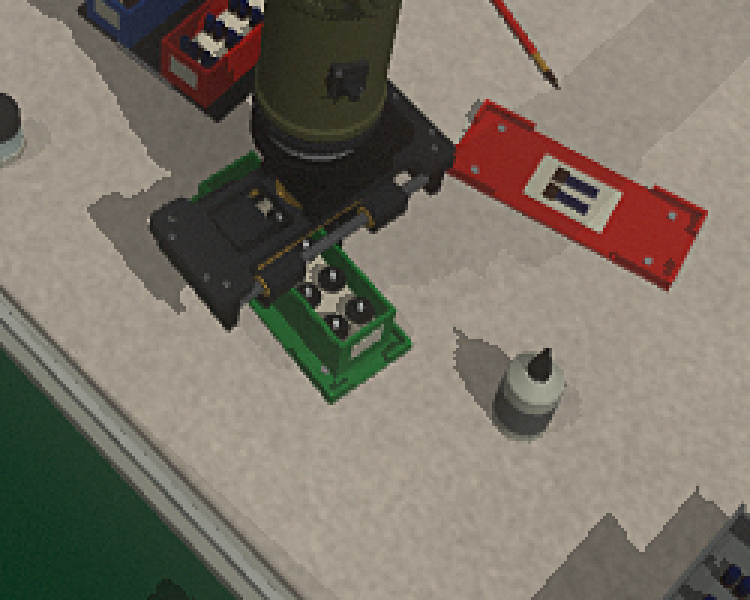

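Request:
{"op": "jog_arm", "data": {
  "rows": [
    [0.7,0,0,0.0005,0,0,0],
    [0.4,0,0,0,0,0,0],
    [0.27,0,0,0,0,0,0],
    [0.27,0,0,0,0,0,0],
    [0.27,0,0,-0.005,0,0,0],
    [0.27,0,0,-0.02,0,0,0],
    [0.27,0,0,-0.03,0,0,0],
    [0.27,0,0,-0.035,0,0,0],
    [0.27,0,0,-0.035,0,0,0],
    [0.27,0,0,-0.02,0,0,0],
    [0.27,0,0,0,0,0,0]
  ]
}}

```text
time_s: 17.7
tool_pos: [0.6547, 0.2198, 0.3443]
tool_rot: [-179.7, -0.5, -7.5]
force: [1.0, -0.1, 0.5]
grip_width: 0.0638
```

Request:
{"op": "jog_arm", "data": {
  "rows": [
    [0.27,-0.0129,0.0228,0,0,0,0],
    [0.27,-0.0129,0.0228,0,0,0,0],
    [0.27,-0.0129,0.0228,0,0,0,0],
    [0.27,-0.0129,0.0228,0,0,0,0],
    [0.27,-0.0129,0.0228,0,0,0,0],
    [0.27,-0.0129,0.0228,0,0,0,0],
    [0.27,-0.0129,0.0228,0,0,0,0],
    [0.27,-0.0129,0.0228,0,0,0,0],
    [0.27,0,0,0,0,0,-6.8],
    [0.27,0,0,0,0,0,-6.8],
    [0.27,0,0,0,0,0,-6.8],
    [0.27,0,0,0,0,0,-6.8]
  ]
}}

```text
time_s: 18.7
tool_pos: [0.5267, 0.0524, 0.3373]
tool_rot: [-180.0, -0.0, 20.1]
force: [-0.5, 0.4, -0.8]
grip_width: 0.0635
```

Request:
{"op": "jog_arm", "data": {
  "rows": [
    [0.27,0,0,0,0,0,-6.8],
    [0.27,0,0,0,0,0,-6.8],
    [0.27,0,0,0,0,0,-6.8],
    [0.27,0,0,0,0,0,-6.8],
    [0.27,0,0,0,0,0,-6.8],
    [0.27,0,0,0,0,0,-6.8],
    [0.27,0,0,0,0,0,-6.8],
    [0.27,0,0,0,0,0,-6.8],
    [0.27,0,0,0,0,0,-6.8],
    [0.27,0,0,0,0,0,-6.8],
    [0.27,0,0,0,0,0,-6.8]
  ]
}}

```text
time_s: 19.62
tool_pos: [0.5268, 0.0525, 0.3372]
tool_rot: [-180.0, -0.0, 94.9]
force: [0.2, 0.6, 0.7]
grip_width: 0.0634
```

Request:
{"op": "jog_arm", "data": {
  "rows": [
    [0.27,0,0,0,0,0,0],
    [0.27,0,0,0,0,0,0]
  ]
}}

```text
time_s: 19.78
tool_pos: [0.5268, 0.0525, 0.3372]
tool_rot: [-180.0, -0.0, 94.3]
force: [0.1, 0.6, 0.3]
grip_width: 0.0634
```

Run:
```python
from h import *
p,d=cams.read_camera("scene");measure("scene","tray_red",d,.044,.056);measure("scene","tray_green",d,.038,.05)
p,d=cams.read_camera("top");measure("top","tray_green",d,.038,.05)
goto(.527,.0533,.1976,94.4)
```

```text
scene tray_red 0.88 n 1690 391 z% [13. 35. 51.] rect [527.6  53.3 152.6  49.5   4.2]
scene tray_green 0.85 n 2233 506 z% [10. 31. 46.] rect [654.  218.3 152.1  48.6  83.2]
top tray_green 0.9 n 785 158 z% [14. 30. 47.] rect [653.5 226.3 137.3  48.5  83. ]
shift [6.000e-04 1.000e-04 1.397e-01] turn [ 0.   -0.    0.07] t 20.0333 pos [0.5269 0.0527 0.3373] rot [180.    -0.    94.47] w 0.0636 F [-0.3  0.1  0.4]
```

Green is seated: rim z 46 mm, centre (654,218). Next, red.

Request:
{"op": "jog_arm", "data": {
  "rows": [
    [0.27,0.0006,0,0.02,0,0,0],
    [0.27,0,0,0.025,0,0,0],
    [0.27,0,0,0.025,0,0,0],
    [0.27,0,0,0.025,0,0,0],
    [0.27,0,0,0.02,0,0,0],
    [0.27,0,0,0.015,0,0,0],
    [0.27,0,0,0.0095,0,0,0],
    [0.27,0,0,0,0,0,0],
    [0.27,0,0,0,0,0,0]
  ]
}}

```text
time_s: 20.78
tool_pos: [0.527, 0.0532, 0.1979]
tool_rot: [-180.0, 0.0, 94.5]
force: [-0.6, -0.9, -0.2]
grip_width: 0.0637
```

Request:
{"op": "jog_arm", "data": {
  "rows": [
    [0.35,0,0,0,0,0,0],
    [0.42,0,0,0,0,0,0],
    [0.46,0,0,0,0,0,0],
    [0.5,0,0,0,0,0,0],
    [0.6,0,0,0,0,0,0],
    [0.7,0,0,0,0,0,0],
    [0.7,0,0,0,0,0,0],
    [0.7,0,0,0,0,0,0]
  ]
}}

```text
time_s: 21.45
tool_pos: [0.5273, 0.0533, 0.1985]
tool_rot: [179.9, -0.0, 94.5]
force: [-0.9, -0.9, 5.4]
grip_width: 0.0457
```

Request:
{"op": "jog_arm", "data": {
  "rows": [
    [0.7,0,0,-0.004,0,0,0],
    [0.7,0,0,-0.01,0,0,0],
    [0.7,0,0,-0.02,0,0,0],
    [0.7,0,0,-0.025,0,0,0],
    [0.7,0,0,-0.025,0,0,0],
    [0.7,0,0,-0.025,0,0,0],
    [0.7,0,0,-0.02,0,0,0],
    [0.7,0,0,-0.01,0,0,0],
    [0.7,0,0,-0.005,0,0,0],
    [0.7,0,0,0,0,0,0],
    [0.7,0,0,0,0,0,0]
  ]
}}

```text
time_s: 22.37
tool_pos: [0.5264, 0.0533, 0.3408]
tool_rot: [-179.9, 0.0, 94.6]
force: [-0.6, -0.2, -1.9]
grip_width: 0.0458
```

Run:
```python
from h import *
for c in ("top","scene"):
    p,d=cams.read_camera(c); measure(c,"tray_blue",d,.044,.056);measure(c,"tray_red",d,.17,.24)
    if c=="scene": cv2.imwrite('pics/s4.png',p[100:300,180:430,::-1].repeat(3,0).repeat(3,1))
goto(.4562,.3092,.34,94.4)
```

```text
top tray_blue 0.86 n 475 91 z% [21. 36. 52.] rect [494.  -27.   81.2  45.4   4.6]
top tray_red none
scene tray_blue 0.64 n 946 212 z% [10. 36. 51.] rect [567.3 -22.7  80.8  51.4   3.4]
scene tray_red 0.97 n 1293 844 z% [152. 178. 194.] rect [526.9  56.8 154.8  70.6  10.5]
shift [ 0.2607 -0.05    0.0009] turn [-0.08  0.03  0.14] t 22.6667 pos [0.5267 0.0532 0.341 ] rot [-1.7992e+02  3.0000e-02  9.4540e+01] w 0.0455 F [-0.2 -0.9 -1.8]
```

View pics/s4.png

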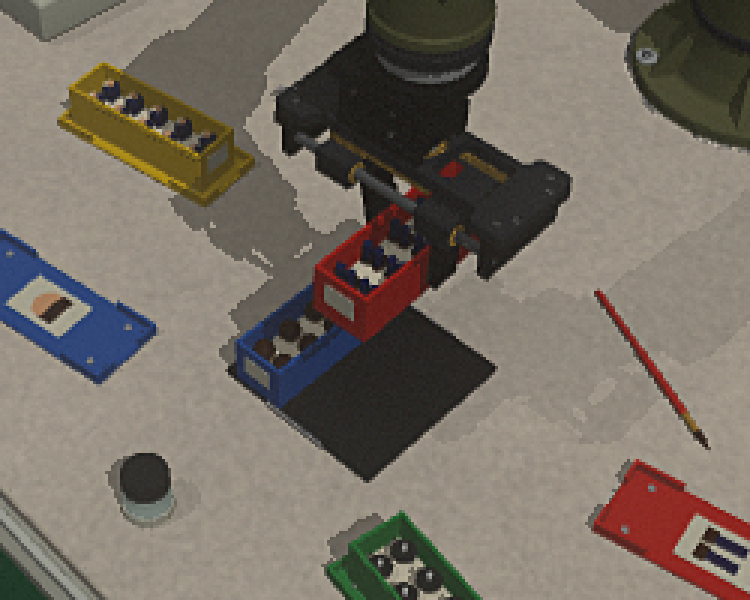

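Red is lifted level and blue is undisturbed. Now I carry red to its holder.

Request:
{"op": "jog_arm", "data": {
  "rows": [
    [0.7,0.015,-0.003,0,0,0,0],
    [0.7,0.025,-0.005,0,0,0,0],
    [0.7,0.03,-0.006,0,0,0,0],
    [0.7,0.03,-0.006,0,0,0,0],
    [0.7,0.03,-0.006,0,0,0,0],
    [0.7,0.03,-0.006,0,0,0,0],
    [0.7,0.03,-0.006,0,0,0,0],
    [0.7,0.03,-0.006,0,0,0,0],
    [0.7,0.025,-0.004,0,0,0,0],
    [0.7,0.0157,-0.002,0,0,0,0],
    [0.7,0,0,0,0,0,3],
    [0.7,0,0,0,0,0,6]
  ]
}}

```text
time_s: 23.67
tool_pos: [0.4561, 0.3102, 0.3413]
tool_rot: [-180.0, 0.1, 85.5]
force: [-0.5, -1.2, -2.3]
grip_width: 0.046
```

Request:
{"op": "jog_arm", "data": {
  "rows": [
    [0.7,0,0,0,0,0,6.8],
    [0.7,0,0,0,0,0,6.8],
    [0.7,0,0,0,0,0,6.8],
    [0.7,0,0,0,0,0,6.8],
    [0.7,0,0,0,0,0,6.8],
    [0.7,0,0,0,0,0,6.8],
    [0.7,0,0,0,0,0,6.8],
    [0.7,0,0,0,0,0,6.8],
    [0.7,0,0,0,0,0,6.8],
    [0.7,0,0,0,0,0,6],
    [0.7,0,0,0,0,0,4],
    [0.7,0,0,0,0,0,2.1]
  ]
}}

```text
time_s: 24.67
tool_pos: [0.4568, 0.3085, 0.3415]
tool_rot: [179.9, 0.0, 12.0]
force: [1.4, -0.2, -2.0]
grip_width: 0.0458
```

Request:
{"op": "jog_arm", "data": {
  "rows": [
    [0.7,0,0,0,0,0,0],
    [0.7,0,0,0,0,0,0],
    [0.7,0,0,0,0,0,0]
  ]
}}

```text
time_s: 24.92
tool_pos: [0.4566, 0.3089, 0.3416]
tool_rot: [180.0, 0.0, 12.3]
force: [0.1, -0.9, -1.0]
grip_width: 0.0458
```

Run:
```python
from h import *
for c in ("top","scene"):
    p,d=cams.read_camera(c); measure(c,"tray_blue",d,.044,.056);measure(c,"holder_red",d,-.006,.018);measure(c,"tray_red",d,.187,.21)
goto(.4562,.3092,.1926,12.2)
```

```text
top tray_blue 0.88 n 827 188 z% [21. 37. 52.] rect [530.2 -24.5 150.   46.8   3.1]
top holder_red 0.77 n 595 585 z% [-0.  4. 12.] rect [465.3 275.2 107.5  71.5 -77.6]
top tray_red 0.97 n 518 102 z% [153. 174. 245.] rect [465.4 266.5  62.3  46.8 -77.6]
scene tray_blue 0.7 n 1617 381 z% [13. 37. 51.] rect [532.3 -24.8 151.1  50.3   3.2]
scene holder_red 0.61 n 2395 2385 z% [ 1.  4. 10.] rect [453.4 306.8 175.5  82.1 -77.1]
scene tray_red 0.78 n 1309 335 z% [153. 179. 194.] rect [457.1 309.5 150.1  50.9 -77.9]
shift [-2.000e-04 -1.000e-04  1.492e-01] turn [-0.   -0.01  0.05] t 25.3167 pos [0.4564 0.3092 0.3418] rot [-1.800e+02 -1.000e-02  1.225e+01] w 0.0463 F [ 0.2 -0.2 -1.8]
```

Request:
{"op": "jog_arm", "data": {
  "rows": [
    [0.7,0,0,0.01,0,0,0],
    [0.7,0,0,0.02,0,0,0],
    [0.7,0,0,0.02,0,0,0],
    [0.7,0,0,0.02,0,0,0],
    [0.7,0,0,0.02,0,0,0],
    [0.7,0,0,0.02,0,0,0],
    [0.7,0,0,0.015,0,0,0],
    [0.7,0,0,0.008,0,0,0],
    [0.7,0,0,0.005,0,0,0],
    [0.7,0,0,0.005,0,0,0],
    [0.7,0,0,0.001,0,0,0],
    [0.7,0,0,0,0,0,0]
  ]
}}

```text
time_s: 26.32
tool_pos: [0.4566, 0.3093, 0.1981]
tool_rot: [-180.0, -0.0, 12.3]
force: [-0.0, 0.2, -1.6]
grip_width: 0.0457
```

Request:
{"op": "jog_arm", "data": {
  "rows": [
    [0.7,0,0,0.002,0,0,0],
    [0.7,0,0,0.002,0,0,0],
    [0.7,0,0,0.001,0,0,0],
    [0.7,0,0,0,0,0,0],
    [0.7,0,0,0,0,0,0]
  ]
}}

```text
time_s: 26.73
tool_pos: [0.4566, 0.3094, 0.1934]
tool_rot: [-180.0, -0.0, 12.2]
force: [-0.9, 0.1, 3.0]
grip_width: 0.0457
```

Run:
```python
from h import *
goto(.4562,.3092,.1926,12.2)
p,d=cams.read_camera("scene");cv2.imwrite('pics/s5.png',p[180:380,330:560,::-1].repeat(3,0).repeat(3,1))
measure("scene","tray_red",d,.038,.055)
```

```text
shift [-0.0005  0.0001  0.0008] turn [-0.04 -0.04  0.05] t 26.7333 pos [0.4566 0.3094 0.1934] rot [-1.7996e+02 -4.0000e-02  1.2250e+01] w 0.0457 F [-0.9  0.1  3. ]
scene tray_red 0.73 n 1090 321 z% [ 7. 31. 47.] rect [455.1 309.5 150.2  54.3 -78.3]
```

View pics/s5.png

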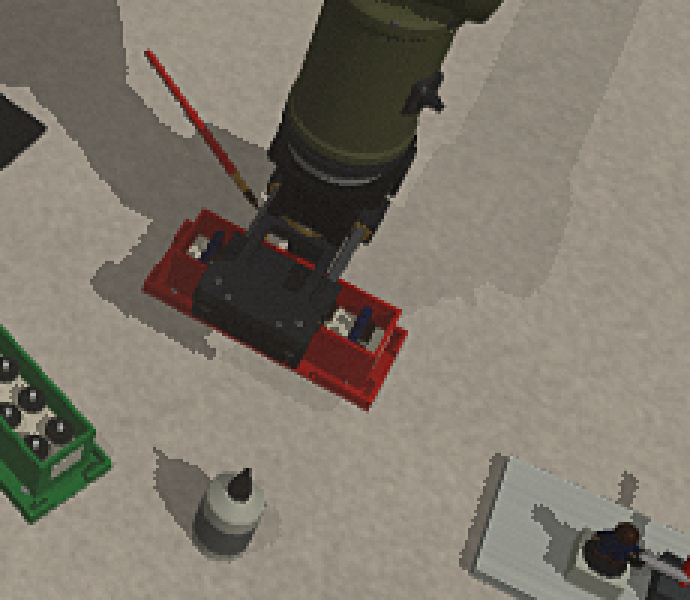

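Red is on its plate, with the force now pointing up. I release it and go for blue.

Request:
{"op": "jog_arm", "data": {
  "rows": [
    [0.4,0,0,0,0,0,0],
    [0.27,0,0,0,0,0,0],
    [0.27,0,0,0,0,0,0],
    [0.27,0,0,-0.005,0,0,0],
    [0.27,0,0,-0.02,0,0,0],
    [0.27,0,0,-0.03,0,0,0],
    [0.27,0,0,-0.035,0,0,0],
    [0.27,0,0,-0.035,0,0,0],
    [0.27,0,0,-0.02,0,0,0],
    [0.27,0,0,0,0,0,0]
  ]
}}

```text
time_s: 27.67
tool_pos: [0.4581, 0.3097, 0.3433]
tool_rot: [-179.7, -0.5, 12.2]
force: [0.9, 0.1, 0.5]
grip_width: 0.0635
```

Request:
{"op": "jog_arm", "data": {
  "rows": [
    [0.27,0.0023,0.0311,0,0,0,0],
    [0.27,0,0.0311,0,0,0,0],
    [0.27,0,0.0311,0,0,0,0],
    [0.27,0,0.0311,0,0,0,0],
    [0.27,0,0.0311,0,0,0,0],
    [0.27,0,0.0311,0,0,0,0],
    [0.27,0,0.0311,0,0,0,0],
    [0.27,0,0.0311,0,0,0,0],
    [0.27,0,0.0311,0,0,0,0],
    [0.27,0,0.0311,0,0,0,0],
    [0.27,0,0.0311,0,0,0,0],
    [0.27,0,0,0,0,0,0]
  ]
}}

```text
time_s: 28.67
tool_pos: [0.5312, -0.0319, 0.3378]
tool_rot: [179.8, -0.0, 11.7]
force: [-0.3, -0.9, 0.3]
grip_width: 0.0638
```

Request:
{"op": "jog_arm", "data": {
  "rows": [
    [0.27,0,0,0,0,0,-6.8],
    [0.27,0,0,0,0,0,-6.8],
    [0.27,0,0,0,0,0,-6.8],
    [0.27,0,0,0,0,0,-6.8],
    [0.27,0,0,0,0,0,-6.8],
    [0.27,0,0,0,0,0,-6.8],
    [0.27,0,0,0,0,0,-6.8],
    [0.27,0,0,0,0,0,-6.8],
    [0.27,0,0,0,0,0,-6.8],
    [0.27,0,0,0,0,0,-6.8],
    [0.27,0,0,0,0,0,-6.8],
    [0.27,0,0,0,0,0,-6.1]
  ]
}}

```text
time_s: 29.67
tool_pos: [0.5309, -0.0245, 0.3371]
tool_rot: [-179.9, 0.0, 93.5]
force: [-0.7, 0.5, 0.7]
grip_width: 0.063
```

Request:
{"op": "jog_arm", "data": {
  "rows": [
    [0.27,0,0,0,0,0,0],
    [0.27,0,0,0,0,0,0],
    [0.27,0,0,0,0,0,0]
  ]
}}

```text
time_s: 29.92
tool_pos: [0.5311, -0.0246, 0.3375]
tool_rot: [-180.0, 0.0, 93.0]
force: [-0.8, 0.5, -0.1]
grip_width: 0.0637
```

Run:
```python
from h import *
p,d=cams.read_camera("scene");measure("scene","tray_red",d,.038,.055);measure("scene","tray_blue",d,.044,.056)
p,d=cams.read_camera("top");measure("top","tray_red",d,.038,.055);
goto(.531,-.0246,.1976,93.1)
```

```text
scene tray_red 0.9 n 2149 527 z% [ 9. 28. 45.] rect [458.5 310.7 148.9  51.8 -77.6]
scene tray_blue none
top tray_red none
shift [ 0.     -0.0002  0.1401] turn [ 0. -0.  0.] t 30.1667 pos [ 0.5312 -0.0246  0.3377] rot [180.   -0.   93.1] w 0.0636 F [-0.1 -0.3 -0. ]
```

Request:
{"op": "jog_arm", "data": {
  "rows": [
    [0.27,0,0,0.02,0,0,0],
    [0.27,0,0,0.025,0,0,0],
    [0.27,0,0,0.025,0,0,0],
    [0.27,0,0,0.025,0,0,0],
    [0.27,0,0,0.02,0,0,0],
    [0.27,0,0,0.015,0,0,0],
    [0.27,0,0,0.0095,0,0,0],
    [0.27,0,0,0,0,0,0],
    [0.27,0,0,0,0,0,0]
  ]
}}

```text
time_s: 30.92
tool_pos: [0.5313, -0.0247, 0.1984]
tool_rot: [-180.0, 0.0, 93.1]
force: [0.2, 0.2, 0.6]
grip_width: 0.0635
```

Request:
{"op": "jog_arm", "data": {
  "rows": [
    [0.35,0,0,0,0,0,0],
    [0.42,0,0,0,0,0,0],
    [0.46,0,0,0,0,0,0],
    [0.5,0,0,0,0,0,0],
    [0.6,0,0,0,0,0,0],
    [0.7,0,0,0,0,0,0],
    [0.7,0,0,0,0,0,0],
    [0.7,0,0,0,0,0,0]
  ]
}}

```text
time_s: 31.58
tool_pos: [0.5316, -0.0246, 0.1989]
tool_rot: [179.9, -0.0, 93.1]
force: [-1.0, 1.3, 5.8]
grip_width: 0.0461
```

Request:
{"op": "jog_arm", "data": {
  "rows": [
    [0.7,0,0,-0.004,0,0,0],
    [0.7,0,0,-0.01,0,0,0],
    [0.7,0,0,-0.02,0,0,0],
    [0.7,0,0,-0.025,0,0,0],
    [0.7,0,0,-0.025,0,0,0],
    [0.7,0,0,-0.025,0,0,0],
    [0.7,0,0,-0.02,0,0,0],
    [0.7,0,0,-0.01,0,0,0],
    [0.7,0,0,-0.005,0,0,0],
    [0.7,0,0,0,0,0,0],
    [0.7,0,0,0,0,0,0]
  ]
}}

```text
time_s: 32.5
tool_pos: [0.5307, -0.0245, 0.3413]
tool_rot: [-179.9, -0.0, 93.1]
force: [-0.0, -0.1, -2.2]
grip_width: 0.0458
```

Run:
```python
from h import *
goto(.6685,-.2053,.34,93.1)
p,d=cams.read_camera("scene");measure("scene","tray_blue",d,.185,.215);measure("scene","holder_blue",d,-.006,.018)
```

```text
shift [-0.1881  0.1276  0.0011] turn [-0.09 -0.    0.05] t 32.5 pos [ 0.5307 -0.0245  0.3413] rot [-179.91   -0.     93.15] w 0.0458 F [-0.  -0.1 -2.2]
scene tray_blue 0.76 n 1068 315 z% [155. 180. 194.] rect [537.3 -23.4 137.5  48.7   2.4]
scene holder_blue 0.76 n 1602 1596 z% [ 1.  4. 11.] rect [ 664.  -206.3  178.1   79.5  -81.3]
```

Request:
{"op": "jog_arm", "data": {
  "rows": [
    [0.7,-0.01,0.007,0,0,0,0],
    [0.7,-0.02,0.013,0,0,0,0],
    [0.7,-0.024,0.016,0,0,0,0],
    [0.7,-0.024,0.016,0,0,0,0],
    [0.7,-0.024,0.016,0,0,0,0],
    [0.7,-0.024,0.016,0,0,0,0],
    [0.7,-0.024,0.016,0,0,0,0],
    [0.7,-0.02,0.014,0,0,0,0],
    [0.7,-0.018,0.013,0,0,0,0],
    [0.7,0,0,0,0,0,3],
    [0.7,0,0,0,0,0,6],
    [0.7,0,0,0,0,0,6.8]
  ]
}}

```text
time_s: 33.65
tool_pos: [0.6683, -0.2061, 0.3403]
tool_rot: [-179.8, 0.0, 77.0]
force: [-0.0, -0.2, -1.4]
grip_width: 0.0459
```

Request:
{"op": "jog_arm", "data": {
  "rows": [
    [0.7,0,0,0,0,0,6.8],
    [0.7,0,0,0,0,0,6.8],
    [0.7,0,0,0,0,0,6.8],
    [0.7,0,0,0,0,0,6.8],
    [0.7,0,0,0,0,0,6.8],
    [0.7,0,0,0,0,0,6.8],
    [0.7,0,0,0,0,0,6.8],
    [0.7,0,0,0,0,0,6.8],
    [0.7,0,0,0,0,0,6.8],
    [0.7,0,0,0,0,0,5],
    [0.7,0,0,0,0,0,2],
    [0.7,0,0,0,0,0,0]
  ]
}}

```text
time_s: 34.65
tool_pos: [0.6684, -0.205, 0.3406]
tool_rot: [-180.0, 0.1, 9.1]
force: [0.2, 0.4, -2.4]
grip_width: 0.0461
```

Request:
{"op": "jog_arm", "data": {
  "rows": [
    [0.7,0,0,0,0,0,0],
    [0.7,0,0,0,0,0,0]
  ]
}}

```text
time_s: 34.82
tool_pos: [0.6683, -0.2053, 0.3415]
tool_rot: [-180.0, 0.1, 9.2]
force: [-0.8, -0.9, -1.5]
grip_width: 0.0458
```

Run:
```python
from h import *
goto(.668,-.2055,.194,9)
for c in("scene","top"):
  p,d=cams.read_camera(c);measure(c,"tray_blue",d,.185,.215);measure(c,"holder_blue",d,-.006,.018)
```

```text
shift [-0.0002  0.0002  0.1475] turn [-0.02  0.06  0.21] t 34.8167 pos [ 0.6683 -0.2053  0.3415] rot [-1.7998e+02  6.0000e-02  9.2100e+00] w 0.0458 F [-0.8 -0.9 -1.5]
scene tray_blue 0.9 n 1090 329 z% [155. 180. 193.] rect [ 663.1 -172.5   91.7   50.5  -81.5]
scene holder_blue 0.18 n 588 586 z% [ 1.  4. 12.] rect [655.4 219.5 171.7  68.   81.7]
top tray_blue 0.44 n 52 22 z% [162. 183. 195.] rect [ 660.8 -270.8   18.5   13.   -81.4]
top holder_blue 0.42 n 97 90 z% [ -1.   4. 568.] rect [ 650.9 -239.8   99.5   27.6  -80.2]
```

Request:
{"op": "jog_arm", "data": {
  "rows": [
    [0.7,0,0,0.01,0,0,0],
    [0.7,0,0,0.02,0,0,0],
    [0.7,0,0,0.02,0,0,0],
    [0.7,0,0,0.02,0,0,0],
    [0.7,0,0,0.02,0,0,0],
    [0.7,0,0,0.02,0,0,0],
    [0.7,0,0,0.015,0,0,0],
    [0.7,0,0,0.008,0,0,0],
    [0.7,0,0,0.005,0,0,0],
    [0.7,0,0,0.005,0,0,0],
    [0.7,0,0,0,0,0,0],
    [0.7,0,0,0,0,0,0]
  ]
}}

```text
time_s: 36.12
tool_pos: [0.6686, -0.2056, 0.2]
tool_rot: [180.0, -0.1, 9.1]
force: [0.5, -0.2, -1.8]
grip_width: 0.0461
```

Request:
{"op": "jog_arm", "data": {
  "rows": [
    [0.7,0,0,0.002,0,0,0],
    [0.7,0,0,0.002,0,0,0],
    [0.7,0,0,0.001,0,0,0],
    [0.7,0,0,0,0,0,0],
    [0.7,0,0,0,0,0,0]
  ]
}}

```text
time_s: 36.53
tool_pos: [0.6683, -0.2054, 0.1943]
tool_rot: [-180.0, -0.0, 9.1]
force: [0.1, -0.2, -0.9]
grip_width: 0.0456
```

Run:
```python
from h import *
goto(.668,-.2055,.194,9)
p,d=cams.read_camera("scene");measure("scene","tray_blue",d,.038,.055);cv2.imwrite('pics/s6.png',p[80:280,100:350,::-1].repeat(3,0).repeat(3,1))
```

```text
shift [-0.0004  0.0001  0.0003] turn [-0.01 -0.01  0.15] t 36.5333 pos [ 0.6683 -0.2054  0.1943] rot [-1.7999e+02 -1.0000e-02  9.1500e+00] w 0.0456 F [ 0.1 -0.2 -0.9]
scene tray_blue 0.7 n 921 286 z% [ 9. 33. 47.] rect [ 669.2 -200.8  147.8   48.7  -80.6]
```

View pics/s6.png

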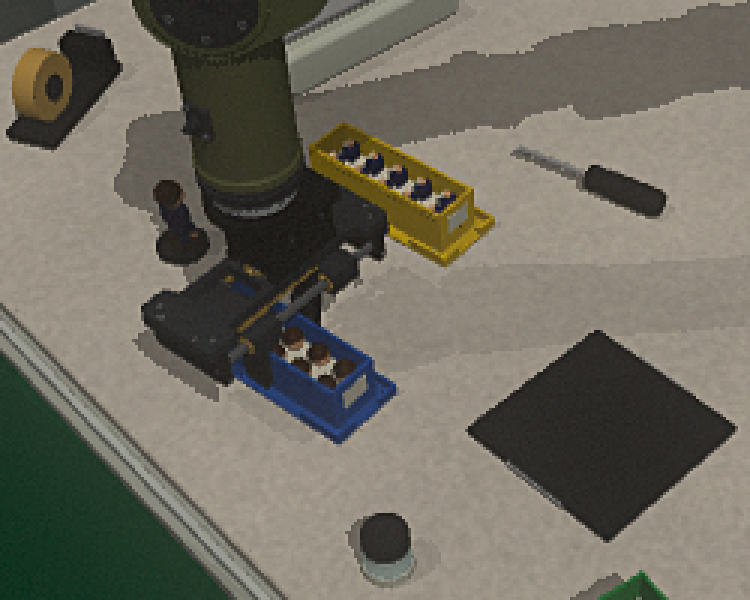

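Blue is just on its plate between the angles. I release it, rise and move back clear.

Request:
{"op": "jog_arm", "data": {
  "rows": [
    [0.7,0,0,0.0007,0,0,0],
    [0.4,0,0,0,0,0,0],
    [0.27,0,0,0,0,0,0],
    [0.27,0,0,0,0,0,0],
    [0.27,0,0,-0.005,0,0,0],
    [0.27,0,0,-0.02,0,0,0],
    [0.27,0,0,-0.03,0,0,0],
    [0.27,0,0,-0.035,0,0,0],
    [0.27,0,0,-0.035,0,0,0],
    [0.27,0,0,-0.035,0,0,0],
    [0.27,0,0,-0.03,0,0,0],
    [0.27,0,0,0,0,0,0]
  ]
}}

```text
time_s: 37.63
tool_pos: [0.669, -0.207, 0.3916]
tool_rot: [179.7, -0.6, 9.1]
force: [0.2, -0.6, 0.5]
grip_width: 0.0637
```

Request:
{"op": "jog_arm", "data": {
  "rows": [
    [0.27,-0.02,-0.03,0,0,0,0],
    [0.27,-0.02,-0.03,0,0,0,0],
    [0.27,-0.02,-0.03,0,0,0,0],
    [0.27,-0.02,-0.03,0,0,0,0],
    [0.27,-0.02,-0.03,0,0,0,0],
    [0.27,-0.02,-0.03,0,0,0,0],
    [0.27,-0.02,-0.02,0,0,0,0],
    [0.27,0,0,0,0,0,0],
    [0.27,0,0,0,0,0,0],
    [0.27,0,0,0,0,0,0]
  ]
}}

```text
time_s: 38.47
tool_pos: [0.4986, -0.0305, 0.384]
tool_rot: [-179.9, -0.1, 9.2]
force: [-0.9, 0.9, -0.7]
grip_width: 0.0634
```

Run:
```python
from h import *
for c in("scene","top"):
  p,d=cams.read_camera(c)
  for n in("blue","red","yellow","green"): measure(c,"tray_"+n,d,.038,.05);measure(c,"holder_"+n,d,-.006,.014)
  for n in("figure","glue"): measure(c,n,d,.01,.1)
  if c=="scene":cv2.imwrite('pics/s7.png',p[:,:,::-1])
print(status.get_obs()["time_s"])
```

```text
scene tray_blue 0.75 n 1554 477 z% [ 9. 33. 46.] rect [ 669.3 -203.5  153.8   50.1  -81.7]
scene holder_blue 0.78 n 447 436 z% [ 0.  5. 13.] rect [ 666.3 -208.9  183.9   77.3  -80.3]
scene tray_red 0.74 n 2238 569 z% [ 8. 29. 46.] rect [457.3 309.8 150.2  50.4 -78.7]
scene holder_red 0.83 n 534 531 z% [ 1.  4. 12.] rect [458.9 309.1 171.5  71.1 -77. ]
scene tray_yellow 0.89 n 1282 369 z% [ 9. 32. 46.] rect [ 482.6 -298.5  155.    51.3  -80. ]
scene holder_yellow 0.84 n 316 307 z% [-0.  5. 13.] rect [ 483.2 -302.3  188.4   69.7  -79.6]
scene tray_green 0.92 n 2345 513 z% [ 6. 30. 46.] rect [653.1 218.2 152.7  49.1  82.2]
scene holder_green 0.89 n 761 759 z% [ 0.  4. 12.] rect [656.2 218.5 173.3  68.7  82.5]
scene figure 0.71 n 323 216 z% [ 3. 27. 74.] rect [ 650.2 -376.8   38.3   27.3   82.5]
scene glue 0.63 n 546 502 z% [ 6. 54. 79.] rect [618.7 386.8  36.3  34.4 -78.1]
top tray_blue 0.68 n 845 224 z% [16. 32. 46.] rect [ 666.9 -203.2  150.2   46.5  -81.3]
top holder_blue 0.51 n 211 209 z% [-1.  4. 11.] rect [ 639.9 -213.1  157.6   15.5  -79.6]
top tray_red 0.73 n 956 238 z% [15. 26. 47.] rect [456.  310.1 150.1  48.3 -77.2]
top holder_red 0.84 n 352 341 z% [-1.  5. 13.] rect [434.5 296.  180.4  64.7 -58.2]
top tray_yellow 0.85 n 927 210 z% [14. 27. 46.] rect [ 481.2 -299.2  151.    47.   -79.7]
top holder_yellow 0.64 n 308 298 z% [-0.  4. 13.] rect [ 455.2 -293.2  177.3   62.9   81.3]
top tray_green 0.73 n 941 198 z% [12. 30. 47.] rect [651.9 219.  151.   48.6  82.6]
top holder_green 0.56 n 184 176 z% [-1.  5. 13.] rect [627.8 213.3 174.2  61.3 -77.8]
top figure 0.58 n 200 139 z% [ 4. 32. 75.] rect [ 646.  -376.7   36.4   31.8   39.5]
top glue 0.53 n 194 174 z% [ 5. 56. 76.] rect [614.  386.1  35.4  34.3  11.8]
39.5667
```

View pics/s7.png

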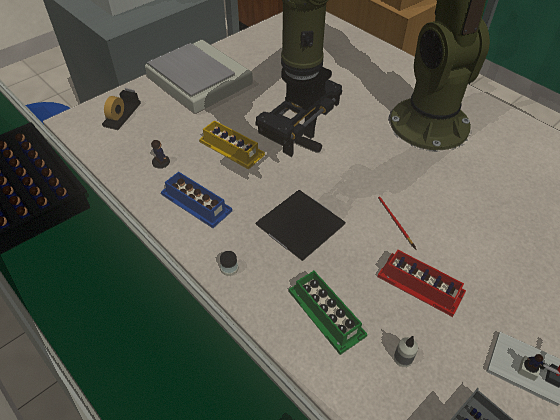

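The picture shows all four trays flat in their own holders: yellow (232,143), blue (197,198), red (421,281) and green (327,310). Every rim is at about 46 mm, the figure and glue haven't moved, and the arm is clear.

```bash
python3 -c "
from cell import env
print(env.sign_off())"
```

```text
the job is handed in; nothing more can be done
None
```

All four trays are in the holders of their own colours, and I handed the job in at about 40 s of the 112 s allowed. I took the stack apart from the top: yellow, green, red, then blue. I carried each tray level, lowered it onto its plate and only then released it.

**Last checks (both cameras):**
- **Position:** each tray is about 1–3 mm from its holder's centre, measured against the limit of 13 mm, and within about 1–2° of its direction.
- **Height:** tray rims are at about 46 mm, against 45 mm expected for a tray flat on its plate.
- **Bystanders:** the figure and the glue bottle measure where they did at the start to within about 5 mm, which is measurement scatter.
- **Arm:** it is raised clear and touches nothing.

**Where measurements disagreed:**
- **Hidden holders:** in the last top view the loaded holders were mostly covered, and their fitted rectangles were off by up to 29 mm. I discarded those and relied on the views of the empty holders plus the last scene view.
- **Yellow holder:** the two cameras' first readings of its centre differed by about 6 mm. A later, clearer scene view agreed with the top view to about 3 mm, and I used that.

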